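# Load a slab and start the clamp screw

## Robot

A 6-joint arm with a two-finger parallel gripper is mounted at the origin on the work surface; the furniture and walls round the work are solid. World frame = base frame: x ahead of the robot, y to its left, z up, the work surface at z = 0. Lengths are in m, angles in rad, forces in N, time in s.
With the tool pointing down it reaches from about 0.3 to 0.875 m from the base axis. Payload 6.4 kg.
Tool frame: the origin (TCP) lies between the finger pads; the fingertips stand 19 mm ahead of it and the grasp point (between the pads) is the TCP (ctrl.tips_ahead is the z of the fingertips in the tool frame, in m); z points along the fingers, y is the line along which they close (so a half turn about z gives the same grasp; the last joint's range is limited). The gripper opens to 85 mm and grips with 20 to 120 N. Pads are 22 mm wide; open, the fingers measure 114 mm over their backs; the gripper's body (76 mm by 85 mm) begins 54 mm behind the grasp point. The pads swing forward as they close: fully open they stand 13 mm farther back than shut.
Start: joints at [0.905, 0.181, 1.607, -0, 1.354, -0.206], TCP at [0.255, 0.515, 0.25] pointing down, gripper open.
Joint ranges: [-2.99, 2.99], [-0.89, 2.07], [0.3, 2.58], [-1.14, 4.28], [0, 2.63], [-3.12, 3.12]. Speed limits (rad/s): [2.57, 2.57, 3.01, 3.14, 3.14, 3.14].

## Interface

Orientations are given as a unit quaternion [w, x, y, z].
In Python, from bench import readout, vision, ctrl gives the robot as it stands.
- The arm moves only by the tool play_rows, never from a script. Its arguments are lists of equal length, an entry for each row: "xyz": the shift along the tool's x, y, z in mm, a list of three; "rot": the turn, a rotation vector about the tool's x, y, z in rad, a list of three; "grip": the opening, from 0 (shut) to 1 (fully open). In form: {"xyz": [[x, y, z], ...], "rot": [[rx, ry, rz], ...], "grip": [grip, ...]}. A call has exactly 10 rows; each row is the pose to reach, as a shift and turn from the pose commanded when the call began, along the tool's axes at that moment; what a row does not reach only later rows make up. A row lasts 1/8 s, in which the tool goes at most 62.5 mm and 10.7 degrees, less where a joint would pass 70% of its speed; a pose out of reach is approached as far as the arm can. A call with a gripper value outside its range is refused whole. The fingers move at their own pace and stop on an object; the grip force is fixed at half the most. Time passes only in rows, so rows that repeat a pose let the fingers close, or fill a call up. It gives the time, the measured TCP pose, the force, the opening and the grip force at its end, in the units of the state.
- readout.get_obs(): the state, without advancing time (a new reading comes with each control period).
- vision.camera(name): name is "scene" or "top" or "wrist"; returns a dict with "color" (400x640x3 uint8, red, green, blue), "depth" (400x640 float32, m along the optical axis (not along the pixel's ray), 0 where there is no reading), "camera_matrix" (3x3 intrinsics, pixels), "extrinsics" (4x4, takes a point from camera to world coordinates); the wrist camera has in their place "hand_eye" (4x4, takes a point from camera to tool coordinates, whose origin is the TCP and whose axes are the flange's). Camera axes: x right, y down, z forward; pixel columns grow to the right and rows downward; lengths in m; the calibration is good to about 2 mm. A picture is of the moment at which its call begins: read the wrist's pose just before it.
- ctrl.hand_in(): hands the job in; it is judged then, once.
The state is a dict: "time_s": time; "q": joint angles; "dq": joint speeds; "joint_efforts": joint torques, N m; "eef_pos": TCP position; "eef_rot": TCP orientation; "wrist_force": force on the tool from outside, world axes, zero at the start; "torque": the same for the moment, N m; "opening": opening from 0.0 (shut) to 1.0 (fully open); "grasp_force": force on a finger pad.
Only numpy, scipy, OpenCV 4.12 (cv2) and the standard library are available. Lean on these libraries where they do the work, as an engineer would, in place of code of your own. Each camera call takes 0.05 s, during which the arm holds its last target. There are 200 camera calls.

## Task

Lift the stone slab out of the wooden stand, stand it on edge in the slot of the grey clamp so that it rests on the bottom, and let go of it. Then start the clamp's crank screw: take the crank by its upright grip, turn it backward (anticlockwise seen from above) until you feel the screw drop into its thread, let it down, and wind it forward (clockwise) one full turn from there. Finish holding the crank grip in the gripper with the screw still, and leave the bottle, the fossil and the loose stone where they are.

Things in the scene. Friction and masses are not known exactly. Their poses are not given: they have to be found in the camera images.
- slab: Loose grey stone slab 80 x 10 x 70 mm (x length, y thickness, z height), about 0.15 kg, with a round reddish fossil section in its faces, standing on its 80 mm edge in the stand. Origin at the centre of its underside; z up. Its two big faces are parallel to its x axis; it is best pinched across its 10 mm thickness near the top. Either face may point either way.
- stand: Fixed wooden drying stand, 100 x 60 mm, top 38 mm above the table, with one straight slot 16 mm wide along its x axis, slot floor 20 mm above the table, open ends. Origin in its middle, 10 mm above the table. The slab stands 52 mm out of it.
- clamp: Fixed grey clamp on the table: base plate 110 mm (x) by 215 mm (y), 10 mm thick, on 12 mm rubber feet; origin at the plate's underside in its middle, 12 mm above the table; z up. At its +y end are two aluminium jaws with the slot between them, at its -y end the threaded steel boss with the crank screw.
- slot (a point): Centre of the clamp slot's floor, 22 mm above the table, in the clamp's axes. The slot runs along x, 90 mm long between low end cheeks (10 mm high), 14 mm wide in y, 20 mm deep between straight jaw faces, above which the mouth flares out up to 52 mm above the table. Nothing stands above it: the slab, seated, reaches 92 mm above the table.
- screw_axis (a point): Point on the vertical axis of the screw, at the top rim of the boss, 64 mm above the table, 120 mm from the slot (clamp's -y side). A lug on the screw rides on the level rim until, turned backward, it comes over a notch and falls 10 mm; from there the thread goes down 10 mm per forward turn. Turning takes under 3 N at the grip; crank and screw weigh about 0.45 kg.
- crank_grip: Upright black cylindrical crank grip, 17 mm in diameter, 46 mm tall, origin at the centre of its underside, 50 mm from the screw axis, 113 mm above the table before the drop. It spins freely on its pin, so a gripper that pinches it can carry it round the axis without turning itself. The crank arm is under it; the hub ends 5 mm above the grip's underside, above that the circle is free.
- screw_turn (a joint): Turn of the crank screw in rad, growing forward (clockwise seen from above). Starts between 0.9 and 2.4. The crank arm points along the clamp's +x at 0, along its -y at 1.57. Turned backward the screw drops at about 0 (0.1 either way); it is stopped at about -0.6. Wound forward without having dropped it jams at about 3.3; dropped, it winds on to a stop at about 7.7.
- screw_lift (a joint): Height of the screw with its crank in m: 0 while it rides on the rim, -0.010 after the drop, -0.020 after one turn forward from there (about 2 mm of upward play in the thread). It sinks by its own weight unless a firm grip carries it: then 4 to 5 N are felt at the drop and the gripper must be lowered with it.
- vertebra: Bystander: loose brown fossil vertebra 70 x 75 x 38 mm.
- glue_bottle: Bystander: loose white bottle with a pointed nozzle, 40 mm in diameter, 123 mm tall.
- stone: Bystander: loose grey stone 34 x 50 x 22 mm.
Things that resemble listed ones, but are neither listed nor needed, are in the scene too. Of the things that look like the slab, the smaller one is meant.

How it is judged:
On the way, in this order (a step that is already met when the one before it is completed fails the run):
1. the slab stands on edge in the clamp's slot, on its floor, let go (z of slab in the frame of slot between -0.004 and 0.004 m and y of slab in the frame of slot between -0.006 and 0.006 m and x of slab in the frame of slot between -0.01 and 0.01 m and angle between slab's own z axis and vertical below 0.25 rad and contact force between the fingers and slab below 0.1 N), for 0.2 s.
2. the screw, turned backward, has dropped into its notch (value of joint screw_lift below -0.0075 m and value of joint screw_turn below 0.5 rad), for 0.1 s.
At the end, for the whole second after the job is handed in: Slab in the slot: underside within 4 mm of its floor, within 10 mm lengthways and 6 mm across, tilt under 0.25 rad, not touched by the fingers. Screw dropped and wound forward one turn (screw_turn 5.4 to 7.1, lift below -16 mm), still, its crank grip held by the fingers with over 3 N (all of step 1 and value of joint screw_turn between 5.4 and 7.1 rad and value of joint screw_lift below -0.016 m and velocity of joint screw_turn between -0.15 and 0.15 rad/s and contact force between the fingers and crank_grip above 3 N); the arm keeps its last pose, push and grip.
It fails at once if the vertebra is pushed away by more than 30 mm (distance of vertebra from where it was at the start of the episode above 0.03 m).
It fails at once if the glue bottle is pushed away by more than 30 mm or tipped over (distance of glue_bottle from where it was at the start of the episode above 0.03 m or angle between glue_bottle's own z axis and vertical above 0.5 rad).
It fails at once if the stone is pushed away by more than 30 mm (distance of stone from where it was at the start of the episode above 0.03 m).
It also fails if it takes over 67 s, if anything falls off the work surface, if the arm or the gripper's body presses on something with over 40 N, if the wrist force passes 120 N, or if a joint passes its speed limit or range.

## Working session

There is one attempt and no reset: what is moved stays moved. The work goes in short steps, Python scripts to look and compute and a tool call to move; the robot and the scene stay as the last step left them, time stands still between calls to the robot, and variables do not carry over. Pictures are saved under pics/ and viewed, at most 10 in all, crops included, and the job is handed in when it is done.

Besides the shell and the picture viewer there is one more tool, called after ">>>" as name(argument=value, ...) on one line, values as JSON. play_rows: Moves the arm, as the interface text tells. Its arguments: {"type":"object","properties":{"xyz":{"type":"array","items":{"type":"array","items":{"type":"number"}}},"rot":{"type":"array","items":{"type":"array","items":{"type":"number"}}},"grip":{"type":"array","items":{"type":"number"}}},"required":["xyz","rot","grip"]}

```bash
mkdir -p pics
python3 - <<'E'
from bench import readout, vision, ctrl
import cv2,numpy as np
o=readout.get_obs();print(o)
for n in("scene","top"):
    c=vision.camera(n);np.savez(f"{n}.npz",**{k:v for k,v in c.items() if k in("color","depth","camera_matrix","extrinsics")})
    cv2.imwrite(f"pics/{n}0.png",c["color"][:,:,::-1]);print(n,c["camera_matrix"],c["extrinsics"])
E
```

```text
{'time_s': 0.0, 'q': array([ 9.04693743e-01,  1.81530265e-01,  1.60800982e+00, -4.46166309e-05,
        1.35380154e+00, -2.06309539e-01]), 'dq': array([-0.00021329,  0.00151951, -0.00115923, -0.00192219,  0.002458  ,
        0.00121451]), 'joint_efforts': array([-1.11181831e-03, -4.44893575e+01, -3.51319706e+01, -5.96244063e-04,
        9.44548199e-03,  1.40983664e-05]), 'eef_pos': array([0.25483437, 0.51486209, 0.24938931]), 'eef_rot': array([-3.49731872e-04,  2.27871988e-01,  9.73690707e-01, -8.01801784e-04]), 'wrist_force': array([0.10684278, 0.3876459 , 0.32581101]), 'torque': array([ 0.04826966, -0.03576983,  0.0167361 ]), 'grasp_force': 0.0, 'opening': 0.9995809102241255}
scene [[430.34833083   0.         317.35801166]
 [  0.         430.34833083 197.59782412]
 [  0.           0.           1.        ]] [[ 0.87491273 -0.184001    0.44796355  0.0830496 ]
 [-0.48366686 -0.37855487  0.78915308 -0.63596292]
 [ 0.02437383 -0.9071052  -0.42019766  0.50889485]
 [ 0.          0.          0.          1.        ]]
top [[436.40257003   0.         316.84918768]
 [  0.         436.40257003 198.0289388 ]
 [  0.           0.           1.        ]] [[ 0.02707781 -0.9984529   0.04856551  0.47189076]
 [-0.99962904 -0.02690336  0.00424222  0.1144913 ]
 [-0.00292908 -0.04866236 -0.99881099  1.28674395]
 [ 0.          0.          0.          1.        ]]
```

View pics/scene0.png

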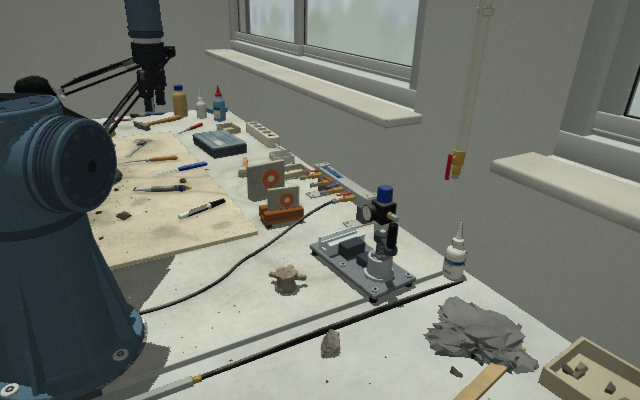

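View pics/top0.png

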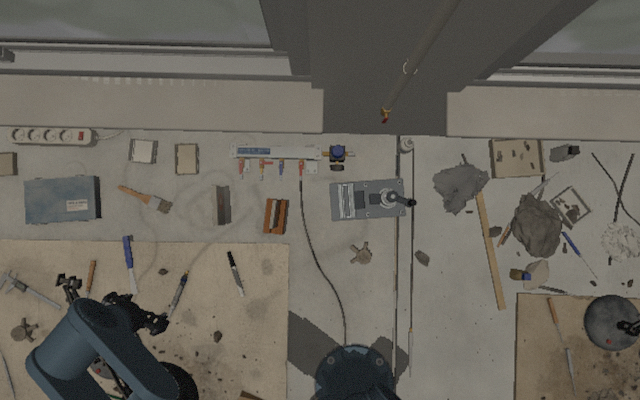

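The scene view shows the larger slab look-alike at (265,180) and the smaller slab in the wooden stand at (285,205). The clamp is at (365,262) with its black grip at (391,238), the bottle at (455,262), the vertebra at (288,278) and the stone at (331,343). In the top view these are: large slab (224,205), stand (276,215), clamp (367,200), grip near (410,202).

Slab candidates: large slab at scene (265,180) and small slab at scene (285,205). I choose the small one, in the stand.

```bash
cat > h.py <<'E'
import numpy as np,cv2
def cloud(c):
    K,E,d=c["camera_matrix"],c["extrinsics"],c["depth"]
    v,u=np.mgrid[0:400,0:640]
    p=np.stack([(u-K[0,2])/K[0,0]*d,(v-K[1,2])/K[1,1]*d,d],-1)
    w=p@E[:3,:3].T+E[:3,3]; w[d<=0]=np.nan
    return w
def rect(p):
    (c,s,a)=cv2.minAreaRect((p[:,:2]*1000).astype(np.float32))
    return np.round(c,1),np.round(s,1),round(a,1)
E
python3 - <<'E'
from h import *
t=np.load("top.npz");W=cloud(t)
s=np.load("scene.npz");S=cloud(s)
def box(W,u0,u1,v0,v1,z0,z1):
    q=W[v0:v1,u0:u1].reshape(-1,3);return q[(q[:,2]>z0)&(q[:,2]<z1)]
print("table z",np.nanmedian(W[225:235,320:350,2]))
for nm,b in dict(stand=(255,297,190,240,.030,.045),slabtop=(255,297,190,240,.075,.11),big=(205,240,180,230,.06,.2),plate=(325,415,170,230,.015,.03),jaws=(325,375,170,230,.045,.06),grip=(385,425,180,220,.14,.18),arm=(375,425,180,220,.095,.125),boss=(375,425,180,220,.055,.07)).items():
    q=box(W,*b)
    print(nm,len(q),q[:,2].mean() if len(q) else '',rect(q) if len(q)>4 else '')
for nm,b in dict(stand=(255,310,195,235,.030,.045),slab=(262,302,183,215,.05,.12),jaws=(305,375,220,265,.045,.06),grip=(383,400,215,260,.12,.18)).items():
    q=box(S,*b); print("scene",nm,len(q),q.mean(0),q.max(0) ,rect(q) if len(q)>4 else '')
a=cv2.resize(t["color"][165:240,250:425],None,fx=4.5,fy=4.5,interpolation=cv2.INTER_CUBIC)
b=cv2.resize(s["color"][150:310,240:430],None,fx=1.5,fy=1.5,interpolation=cv2.INTER_CUBIC)
im=np.zeros((a.shape[0]+b.shape[0],a.shape[1],3),np.uint8);im[:a.shape[0]]=a;im[a.shape[0]:,:b.shape[1]]=b
im=im[:600];print(im.shape);cv2.imwrite("pics/crop1.png",im[:,:,::-1])
E
```

```text
table z -0.0005096463248471794
stand 470 0.037440839766488515 (array([476.6, 241.9]), array([56.4, 99.3]), 85.4)
slabtop 116 0.08914311440459936 (array([483. , 241.3]), array([10.5, 78.2]), 84.1)
big 323 0.08969089066110086 (array([503. , 399.5]), array([110.3,  15.8]), 4.5)
plate 1839 0.02187152571730682 (array([527.7, -37.8]), array([157.4, 245.3]), 1.0)
jaws 467 0.050176522454303776 (array([552. ,  13.1]), array([139. , 106.6]), 11.3)
grip 38 0.1562794597084869 (array([ 521.8, -128.3]), array([13.8, 14.2]), 53.5)
arm 197 0.11263660697597508 (array([ 533. , -102.4]), array([73.7, 30.5]), 74.6)
boss 106 0.06346001016908168 (array([538. , -79.5]), array([45. , 40.6]), 12.0)
scene stand 470 [0.47278957 0.22200376 0.03725763] [0.52494113 0.27391972 0.0448764 ] (array([473.8, 212.1]), array([113.7,  99.9]), 82.8)
scene slab 515 [0.48151715 0.23790091 0.07196363] [0.52291759 0.25280029 0.09158085] (array([483.1, 240.1]), array([15.7, 79.6]), 82.6)
scene jaws 602 [0.52639061 0.01657678 0.04986883] [0.61769621 0.06645349 0.05966468] (array([553.2, -14.1]), array([139.9, 151.1]), 4.9)
scene grip 218 [ 0.51905669 -0.13368817  0.14175178] [ 0.52925755 -0.1225247   0.1597773 ] (array([ 521.4, -131.6]), array([16.4, 16.6]), 78.9)
(578, 788, 3)
```

View pics/crop1.png

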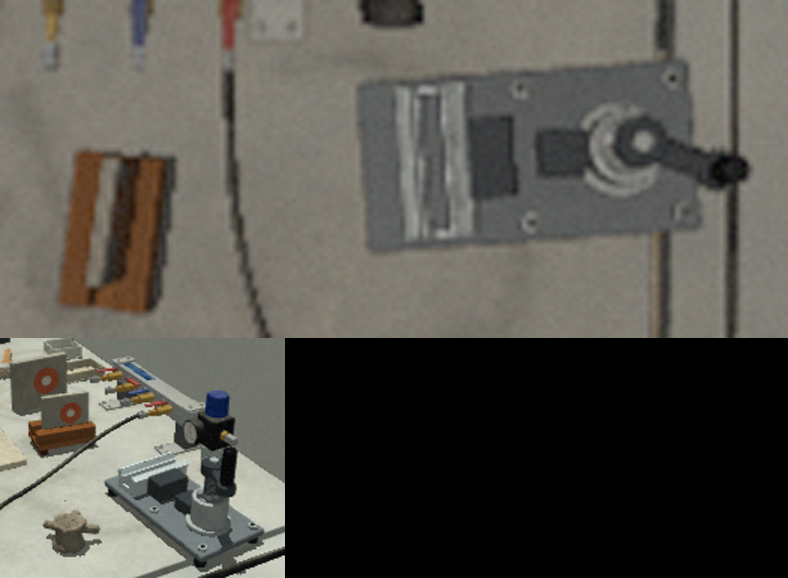

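The crop confirms the small slab in the orange stand, with the clamp's jaws at its left (+y) end and the crank pointing to lower right.

```bash
cat >> h.py <<'E'
from scipy.spatial.transform import Rotation as R
def delta(target,yaw,o=None):
    """shift (mm, tool axes) and rot for tool-down with tool y at world angle yaw (mod pi)"""
    if o is None:
        from bench import readout; o=readout.get_obs()
    q=o["eef_rot"];Rt=R.from_quat([q[1],q[2],q[3],q[0]])
    best=None
    for k in(0,np.pi):
        a=yaw+k;y=np.array([np.cos(a),np.sin(a),0]);z=np.array([0,0,-1.]);x=np.cross(y,z)
        rv=(Rt.inv()*R.from_matrix(np.stack([x,y,z],1))).as_rotvec()
        if best is None or np.linalg.norm(rv)<np.linalg.norm(best):best=rv
    return np.round(Rt.inv().apply(np.array(target)-o["eef_pos"])*1000,1),np.round(best,3)
E
python3 - <<'E'
from h import *
t=np.load("top.npz");W=cloud(t);S=cloud(np.load("scene.npz"))
m=((W[...,2]>.012)&(W[...,2]<.2)).astype(np.uint8);m[:170]=0;m[230:]=0;m[:,:322]=0;m[:,425:]=0
pl=((W[...,2]>.016)&(W[...,2]<.028)&(m>0)).astype(np.uint8)
pl=cv2.morphologyEx(pl,cv2.MORPH_OPEN,np.ones((3,3)))
n,l,st,_=cv2.connectedComponentsWithStats(pl)
P=W[np.isin(l,[i for i in range(1,n) if st[i,4]>60])];print("plate",rect(P),len(P))
a=np.radians(4.3);ex=np.array([np.cos(a),np.sin(a)]);ey=np.array([-ex[1],ex[0]])
for d in (3.3,4.3,5.3):
    a=np.radians(d);ex=np.array([np.cos(a),np.sin(a)]);ey=np.array([-ex[1],ex[0]])
    xs=P[:,:2]@ex;ys=P[:,:2]@ey;print(d,np.percentile(xs,[.5,99.5]),np.percentile(ys,[.5,99.5]))
a=np.radians(4.3);ex=np.array([np.cos(a),np.sin(a)]);ey=np.array([-ex[1],ex[0]])
J=W[(m>0)&(W[...,2]>.012)&(W[...,2]<.07)];jx=J[:,:2]@ex;jy=J[:,:2]@ey
k=(jx>np.median(P[:,:2]@ex)-.03)&(jx<np.median(P[:,:2]@ex)+.03)
for y0 in np.arange(-.03,.06,.003):
    q=k&(jy>=y0)&(jy<y0+.003)
    if q.any():print(round(y0+.0015,4),q.sum(),np.round(np.percentile(J[q,2],[5,50,95]),3))
# obstacles
for name,C in(("top",W),("scene",S)):
    for u in np.arange(.35,.8,.05):
        print(name,round(u,2),[ (lambda z: round(float(z.max()),2) if len(z) else None)(C[...,2][(C[...,0]>u)&(C[...,0]<u+.05)&(C[...,1]>v)&(C[...,1]<v+.05)]) for v in np.arange(-.25,.35,.05)])
F=S[183:203,266:300].reshape(-1,3);F=F[(F[:,2]>.055)&(F[:,2]<.085)&(F[:,1]<.26)&(F[:,1]>.2)]
c=F.mean(0);print("face",c,np.linalg.svd(F-c)[2][2],len(F))
E
```

```text
plate (array([532.8, -25.1]), array([109.8, 214.9]), 5.6) 1591
3.3 [0.47500855 0.58737867] [-0.1621127   0.05148042]
4.3 [0.47486195 0.58463627] [-0.17134129  0.04233177]
5.3 [0.47382311 0.58263392] [-0.18026062  0.03272724]
-0.0285 21 [0.023 0.049 0.052]
-0.0255 17 [0.048 0.05  0.053]
-0.0225 22 [0.046 0.051 0.054]
-0.0195 22 [0.048 0.052 0.056]
-0.0165 21 [0.046 0.052 0.056]
-0.0135 29 [0.042 0.048 0.053]
-0.0105 31 [0.021 0.04  0.047]
-0.0075 23 [0.018 0.022 0.024]
-0.0045 19 [0.019 0.021 0.026]
-0.0015 25 [0.016 0.021 0.024]
0.0015 19 [0.019 0.022 0.026]
0.0045 14 [0.024 0.043 0.045]
0.0075 18 [0.042 0.047 0.052]
0.0105 21 [0.049 0.052 0.056]
0.0135 24 [0.048 0.051 0.055]
0.0165 25 [0.046 0.049 0.053]
0.0195 29 [0.019 0.024 0.05 ]
0.0225 20 [0.017 0.021 0.023]
0.0255 21 [0.018 0.021 0.025]
0.0285 21 [0.018 0.021 0.023]
0.0315 20 [0.018 0.02  0.024]
0.0345 22 [0.018 0.021 0.025]
0.0375 20 [0.019 0.022 0.025]
0.0405 22 [0.018 0.021 0.024]
0.0435 2 [0.024 0.024 0.024]
top 0.35 [0.02, 0.02, 0.01, 0.01, 0.04, 0.04, 0.01, 0.02, 0.01, 0.02, 0.02, 0.02]
top 0.4 [0.01, 0.02, 0.01, 0.01, 0
[... 724 characters left out ...]
, 0.03, 0.02, 0.0, 0.02, 0.02, 0.09, 0.08, 0.0]
scene 0.45 [0.0, 0.02, 0.03, 0.02, 0.03, 0.05, 0.05, 0.02, 0.04, 0.09, 0.04, 0.0]
scene 0.5 [0.02, 0.02, 0.16, 0.12, 0.05, 0.05, 0.05, 0.0, 0.06, 0.09, -0.0, None]
scene 0.55 [0.04, 0.01, 0.06, 0.11, 0.05, 0.05, 0.05, 0.0, 0.08, 0.08, 0.07, 0.08]
scene 0.6 [0.04, 0.01, 0.0, 0.0, 0.0, 0.09, 0.13, 0.08, 0.08, 0.08, 0.08, 0.08]
scene 0.65 [0.27, 0.27, 0.12, 0.0, 0.0, 0.11, 0.13, 0.27, 0.27, 0.27, 0.27, 0.27]
scene 0.7 [0.27, 0.27, 0.09, 0.51, 0.51, 0.0, 0.0, 0.27, 0.27, 0.27, 0.27, 0.27]
scene 0.75 [0.52, 0.52, 0.52, 0.51, 0.51, 0.51, 0.51, 0.51, 0.51, 0.32, 0.32, 0.31]
face [0.48132918 0.23757962 0.07035052] [0.11858892 0.99291417 0.00762334] 353
```

Run:
```python
from h import *
print(delta([.483,.242,.150],np.radians(83.7)),delta([.483,.242,.076],np.radians(83.7)))
```

```text
(array([-325.6, -143.2,   99.6]), array([-0.002, -0.001, -0.35 ])) (array([-325.6, -143. ,  173.6]), array([-0.002, -0.001, -0.35 ]))
```

>>> play_rows(xyz=[[-40,-18,0],[-85,-37,10],[-130,-57,20],[-175,-77,30],[-220,-97,40],[-260,-114,60],[-295,-130,80],[-315,-138,95],[-325.6,-143,100],[-325.6,-143,100]], rot=[[0,0,-0.05],[0,0,-0.12],[0,0,-0.2],[0,0,-0.28],[0,0,-0.35],[0,0,-0.35],[0,0,-0.35],[0,0,-0.35],[0,0,-0.35],[0,0,-0.35]], grip=[1,1,1,1,1,1,0.7,0.6,0.6,0.6])

```text
time_s: 1.35
eef_pos: [0.4834, 0.2428, 0.1501]
eef_rot: [-0.0, 0.055, 0.998, 0.0]
wrist_force: [0.2, 0.7, -0.1]
opening: 0.604
grasp_force: 0.0
```

Run:
```python
from h import *
from bench import vision,readout
o=readout.get_obs();c=vision.camera("wrist")
cv2.imwrite("pics/w1.png",c["color"][:,:,::-1])
q=o["eef_rot"];T=np.eye(4);T[:3,:3]=R.from_quat([q[1],q[2],q[3],q[0]]).as_matrix();T[:3,3]=o["eef_pos"]
c["extrinsics"]=T@c["hand_eye"];W=cloud(c)
k=(W[...,2]>.08)&(W[...,2]<.097)&(abs(W[...,0]-.483)<.08)&(abs(W[...,1]-.242)<.03)
print(k.sum(),rect(W[k]),np.median(W[k][:,2]),o["eef_pos"],np.argwhere(k).min(0),np.argwhere(k).max(0))
print(delta([.483,.242,.076],np.radians(83.7)),o["opening"],np.round(c["hand_eye"],3))
```

```text
2116 (array([483.5, 240.7]), array([ 9.6, 80.3]), 83.9) 0.0902325261150568 [0.48340695 0.24278623 0.15012092] [162 310] [290 326]
(array([ 0.2, -1.4, 74.6]), array([ 0., -0.,  0.])) 0.6041122060856339 [[ 0.    -0.951 -0.308  0.079]
 [ 1.    -0.     0.001 -0.001]
 [-0.001 -0.308  0.951 -0.124]
 [ 0.     0.     0.     1.   ]]
```

View pics/w1.png

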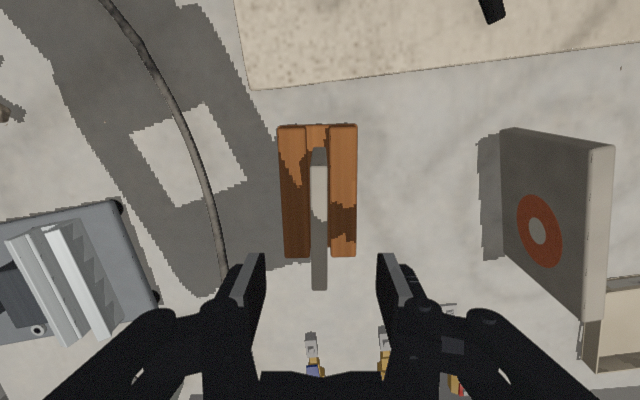

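The wrist picture shows the small slab upright between the open fingers, at columns 310–326 with its top from row 162 to 290. The large one is well clear at (555,235).

>>> play_rows(xyz=[[0,-2,20],[0,-2,42],[0,-2,60],[0,-2,70],[0,-2,74],[0,-2,74],[0,-2,74],[0,-2,74],[0,-2,74],[0,-2,74]], rot=[[0,0,0],[0,0,0],[0,0,0],[0,0,0],[0,0,0],[0,0,0],[0,0,0],[0,0,0],[0,0,0],[0,0,0]], grip=[0.6,0.6,0.6,0.6,0.6,0.0,0.0,0.0,0.0,0.0])

```text
time_s: 2.65
eef_pos: [0.4839, 0.2407, 0.077]
eef_rot: [0.001, 0.055, 0.998, 0.0]
wrist_force: [-0.4, -0.5, 4.9]
opening: 0.108
grasp_force: 59.4
```

>>> play_rows(xyz=[[0,0,0],[0,0,-10],[0,0,-25],[0,0,-45],[0,0,-65],[0,0,-85],[0,0,-105],[0,0,-115],[0,0,-120],[0,0,-120]], rot=[[0,0,0],[0,0,0],[0,0,0],[0,0,0],[0,0,0],[0,0,0],[0,0,0],[0,0,0],[0,0,0],[0,0,0]], grip=[0,0,0,0,0,0,0,0,0,0])

```text
time_s: 3.9
eef_pos: [0.4831, 0.2407, 0.1962]
eef_rot: [-0.0, 0.055, 0.998, -0.0]
wrist_force: [-0.8, 0.3, -1.8]
opening: 0.107
grasp_force: 58.4
```

Run:
```python
from h import *
print(delta([.528,.015,.196],np.radians(94.8)),delta([.528,.035,.196],np.radians(94.8)))
```

```text
(array([-6.930e+01, -2.194e+02,  2.000e-01]), array([-0.   , -0.   , -0.194])) (array([ -67.1, -199.5,    0.2]), array([-0.   , -0.   , -0.194]))
```

>>> play_rows(xyz=[[-5,-15,0],[-13,-40,0],[-23,-70,0],[-34,-100,0],[-44,-130,0],[-53,-158,0],[-61,-180,0],[-66,-194,0],[-67,-199.5,0],[-67,-199.5,0]], rot=[[0,0,-0.03],[0,0,-0.07],[0,0,-0.12],[0,0,-0.17],[0,0,-0.194],[0,0,-0.194],[0,0,-0.194],[0,0,-0.194],[0,0,-0.194],[0,0,-0.194]], grip=[0,0,0,0,0,0,0,0,0,0])

```text
time_s: 5.15
eef_pos: [0.5278, 0.0352, 0.196]
eef_rot: [-0.0, -0.042, 0.999, 0.0]
wrist_force: [-0.4, 0.4, -0.9]
opening: 0.107
grasp_force: 58.5
```

```bash
cat >> h.py <<'E'
def wrist(name):
    from bench import vision,readout
    o=readout.get_obs();c=vision.camera("wrist");cv2.imwrite(f"pics/{name}.png",c["color"][:,:,::-1])
    q=o["eef_rot"];T=np.eye(4);T[:3,:3]=R.from_quat([q[1],q[2],q[3],q[0]]).as_matrix();T[:3,3]=o["eef_pos"]
    c["extrinsics"]=T@c["hand_eye"];return o,c,cloud(c)
E
python3 - <<'E'
from h import *
o,c,W=wrist("w2");print(o["eef_pos"],o["wrist_force"])
k=(W[...,2]>.1)&(W[...,2]<.23)&(abs(W[...,0]-.528)<.06)&(abs(W[...,1]-.035)<.008)
print("slab",k.sum(),rect(W[k]),np.nanmin(W[k][:,2]))
a=np.radians(4.8)
for d in(4,4.8,5.6):
    a=np.radians(d);ex=np.array([np.cos(a),np.sin(a)]);ey=np.array([-ex[1],ex[0]])
    V=W.reshape(-1,3);V=V[(V[:,2]>.012)&(V[:,2]<.06)];p=(V[:,:2]-[.528,.035]);x=p@ex;y=p@ey
    # jaw tops
    for lo,hi in((-.08,-.05),(-.05,-.02),(-.02,.02)):
        q=(x>lo)&(x<hi)&(V[:,2]>.047)&(abs(y)<.04)
        fl=(x>lo)&(x<hi)&(V[:,2]<.03)&(abs(y)<.012)
        for nm,s in(("top+",q&(y>0)),("top-",q&(y<0)),("floor",fl)):
            if s.sum()>20:print(d,lo,nm,s.sum(),np.round(np.percentile(y[s],[2,98])*1000,1))
j=(W[...,2]>.045)&(W[...,2]<.058)&(abs(W[...,0]-.528)<.07)&(abs(W[...,1]-.035)<.04)
J=W[j];e=J[:,:2]@np.array([np.cos(np.radians(4.8)),np.sin(np.radians(4.8))]);print("jaw x ext",np.percentile(e,[1,99]), np.array([.528,.035])@[np.cos(np.radians(4.8)),np.sin(np.radians(4.8))])
E
```

```text
[0.52776594 0.03524514 0.19603012] [-0.35372527  0.41044445 -0.91433258]
slab 6990 (array([524.4,  35. ]), array([16. , 74.6]), 90.0) 0.14101942487461538
4 -0.08 floor 195 [-11.7  11.6]
4 -0.05 top+ 533 [10.6 21.9]
4 -0.05 top- 662 [-38.3 -10. ]
4 -0.05 floor 517 [-9.1  9. ]
4 -0.02 top+ 654 [11.5 23. ]
4 -0.02 top- 1656 [-39.4 -10.6]
4 -0.02 floor 97 [-6.2  7.2]
4.8 -0.08 floor 194 [-11.8  11.4]
4.8 -0.05 top+ 532 [11.3 22.5]
4.8 -0.05 top- 680 [-38.2  -9.5]
4.8 -0.05 floor 518 [-9.3  8.8]
4.8 -0.02 top+ 653 [11.7 22.9]
4.8 -0.02 top- 1651 [-39.4 -10.5]
4.8 -0.02 floor 96 [-5.9  7.4]
5.6 -0.08 floor 192 [-11.4  11.3]
5.6 -0.05 top+ 528 [11.9 23. ]
5.6 -0.05 top- 697 [-38.  -9.]
5.6 -0.05 floor 516 [-8.6  8.7]
5.6 -0.02 top+ 652 [11.9 22.8]
5.6 -0.02 top- 1651 [-39.4 -10.3]
5.6 -0.02 floor 96 [-5.7  7.6]
jaw x ext [0.4813273 0.5743689] 0.5290769542003694
```

View pics/w2.png

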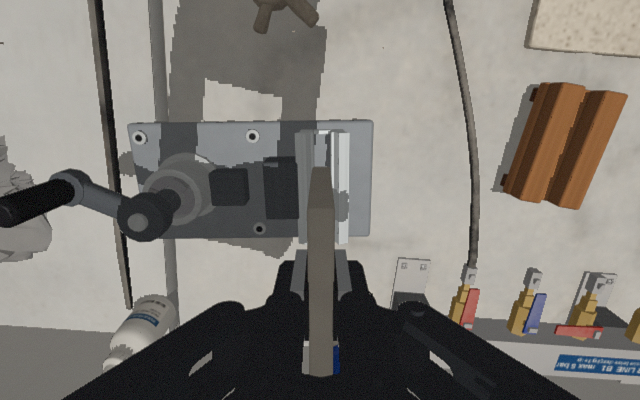

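The wrist picture shows the slab (column 320) lined up over the slot between the jaws (columns 305 and 340). The jaw edges agree to within 1 mm. Now lower it.

>>> play_rows(xyz=[[0,0.4,15],[0,0.4,35],[0,0.4,55],[0,0.4,75],[0,0.4,90],[0,0.4,100],[0,0.4,107],[0,0.4,112],[0,0.4,116],[0,0.4,116]], rot=[[0,0,0],[0,0,0],[0,0,0],[0,0,0],[0,0,0],[0,0,0],[0,0,0],[0,0,0],[0,0,0],[0,0,0]], grip=[0,0,0,0,0,0,0,0,0,0])

```text
time_s: 6.45
eef_pos: [0.528, 0.0354, 0.0803]
eef_rot: [-0.0, -0.042, 0.999, 0.0]
wrist_force: [0.8, 1.1, -1.1]
opening: 0.105
grasp_force: 58.5
```

>>> play_rows(xyz=[[0,0,1.0],[0,0,1.8],[0,0,1.8],[0,0,1.8],[0,0,1.8],[0,0,1.8],[0,0,1.8],[0,0,1.8],[0,0,1.8],[0,0,1.8]], rot=[[0,0,0],[0,0,0],[0,0,0],[0,0,0],[0,0,0],[0,0,0],[0,0,0],[0,0,0],[0,0,0],[0,0,0]], grip=[0,0,0,0.2,0.35,0.45,0.45,0.45,0.45,0.45])

```text
time_s: 7.7
eef_pos: [0.528, 0.0354, 0.0785]
eef_rot: [0.0, -0.042, 0.999, 0.0]
wrist_force: [0.2, 0.8, 0.5]
opening: 0.452
grasp_force: 0.0
```

>>> play_rows(xyz=[[0,0,-10],[0,0,-25],[0,0,-45],[0,0,-65],[0,0,-90],[0,0,-115],[0,0,-135],[0,0,-145],[0,0,-150],[0,0,-150]], rot=[[0,0,0],[0,0,0],[0,0,0],[0,0,0],[0,0,0],[0,0,0],[0,0,0],[0,0,0],[0,0,0],[0,0,0]], grip=[0.45,0.45,0.45,0.45,0.45,0.45,0.45,0.45,0.45,0.45])

```text
time_s: 8.95
eef_pos: [0.5278, 0.0354, 0.2284]
eef_rot: [-0.0, -0.042, 0.999, -0.0]
wrist_force: [0.8, 0.3, -0.7]
opening: 0.447
grasp_force: 0.0
```

Run:
```python
from h import *
o,c,W=wrist("w3");print(o["eef_pos"])
k=(W[...,2]>.08)&(W[...,2]<.1)&(abs(W[...,0]-.528)<.06)&(abs(W[...,1]-.035)<.02)
print("slab top",k.sum(),rect(W[k]),np.percentile(W[k][:,2],[10,50,90]))
k=(W[...,2]>.14)&(W[...,2]<.17)&(abs(W[...,0]-.53)<.08)&(W[...,1]<-.05)&(W[...,1]>-.16)
print("grip w",k.sum(),rect(W[k]) if k.sum()>5 else 0)
from bench import vision
for n in("top","scene"):
    t=vision.camera(n);T=cloud(t)
    k=(T[...,2]>.125)&(T[...,2]<.17)&(abs(T[...,0]-.53)<.08)&(T[...,1]<-.05)&(T[...,1]>-.16)
    # and hub/screw top
    h=(T[...,2]>.105)&(T[...,2]<.124)&(abs(T[...,0]-.54)<.05)&(T[...,1]<-.05)&(T[...,1]>-.15)
    print(n,k.sum(),rect(T[k]),T[k][:,2].max(),"arm",h.sum(),rect(T[h]),
      "slab",rect(T[(T[...,2]>.07)&(T[...,2]<.1)&(abs(T[...,0]-.528)<.06)&(abs(T[...,1]-.035)<.02)]))
    cv2.imwrite(f"pics/{n}3.png",t["color"][:,:,::-1])
```

```text
[0.52784806 0.0354458  0.22843183]
slab top 1185 (array([527.9,  34.6]), array([80.4,  9.6]), 5.0) [0.09123708 0.09224118 0.09315628]
grip w 1097 (array([ 521.8, -128.8]), array([16.5, 16.4]), 27.5)
top 47 (array([ 521.2, -128.2]), array([14., 15.]), 83.9) 0.16221619304461354 arm 43 (array([ 521.6, -122.5]), array([25.2, 17.8]), 14.8) slab (array([494.2,  32.7]), array([11.2, 10.8]), 2.1)
scene 194 (array([ 520.9, -131.1]), array([14.8, 16.1]), 87.5) 0.16004271420542004 arm 295 (array([ 529. , -104.2]), array([78.4, 27.5]), 69.5) slab (array([527.6,  34.8]), array([81.6, 14.2]), 5.7)
```

View pics/w3.png

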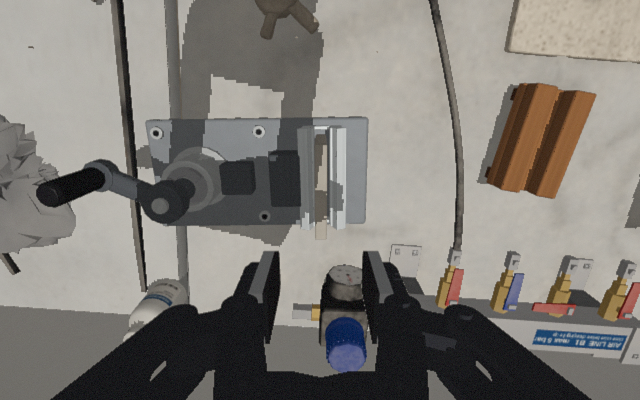

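Slab seated: its top is at 92 mm and its centre at (528,34.6). The wrist picture shows it between the jaws at column 321, and the crank grip's top end at about (50,192). Next I'll measure the hub and go over the grip.

>>> play_rows(xyz=[[0,-10,0],[0,-30,0],[0,-55,0],[0,-80,0],[0,-105,0],[0,-130,0],[-1,-150,0],[-2,-160,0],[-3,-164,0],[-3,-164,0]], rot=[[0,0,0],[0,0,0],[0,0,0],[0,0,0],[0,0,0],[0,0,0],[0,0,0],[0,0,0],[0,0,0],[0,0,0]], grip=[0.5,0.6,0.6,0.6,0.6,0.6,0.6,0.6,0.6,0.6])

```text
time_s: 10.35
eef_pos: [0.5448, -0.1275, 0.2284]
eef_rot: [-0.0, -0.042, 0.999, 0.0]
wrist_force: [0.8, -0.4, 0.1]
opening: 0.599
grasp_force: 0.0
```

Run:
```python
from h import *
o,c,W=wrist("w4");print(o["eef_pos"])
def b(z0,z1,x0,x1,y0,y1):
    k=(W[...,2]>z0)&(W[...,2]<z1)&(W[...,0]>x0)&(W[...,0]<x1)&(W[...,1]>y0)&(W[...,1]<y1)
    return W[k]
for nm,a in dict(grip=(.15,.165,.48,.57,-.17,-.09),hub=(.112,.124,.50,.58,-.115,-.05),boss=(.060,.068,.50,.58,-.13,-.04)).items():
    q=b(*a);print(nm,len(q),rect(q) if len(q)>5 else '',np.round(q[:,:2].mean(0)*1000,1) if len(q) else '', np.median(q[:,2]) if len(q) else '')
    if len(q)>5: (cc,r)=cv2.minEnclosingCircle((q[:,:2]*1000).astype(np.float32));print(np.round(cc,1),r)
print(delta([.5218,-.129,.2],np.radians(94.8)))
```

```text
[ 0.54478917 -0.12750927  0.22841518]
grip 622 (array([ 522.3, -130.3]), array([16.6, 15.8]), 5.4) [ 521.1 -130.5] 0.15875942273808374
[ 522.3 -130.5] 8.44115161895752
hub 1400 (array([538.6, -91.5]), array([47.3, 31.7]), 87.0) [538.1 -84.8] 0.11430511123605568
[534.2 -92.1] 25.597782135009766
boss 732 (array([535. , -86.1]), array([37.3, 46.8]), 35.0) [527.1 -84.7] 0.06423430740057964
[538.9 -83.4] 23.773515701293945
(array([23. ,  0.1, 28.4]), array([ 0.   , -0.   ,  0.001]))
```

View pics/w4.png

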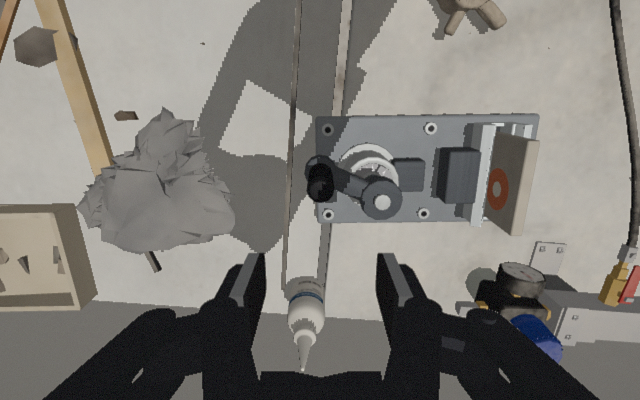

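The wrist picture shows the grip top at (320,180), hub at (383,203), seated slab at (512,185) and the bottle at (305,310), clear of the path. Go down on the grip.

>>> play_rows(xyz=[[8,0,0],[17,-1,5],[22,-1.3,20],[22.6,-1.3,40],[22.6,-1.3,60],[22.6,-1.3,78],[22.6,-1.3,88],[22.6,-1.3,88],[22.6,-1.3,88],[22.6,-1.3,88]], rot=[[0,0,0],[0,0,0],[0,0,0],[0,0,0],[0,0,0],[0,0,0],[0,0,0],[0,0,0],[0,0,0],[0,0,0]], grip=[0.6,0.6,0.6,0.6,0.6,0.6,0.6,0.6,0.4,0.2])

```text
time_s: 11.65
eef_pos: [0.5229, -0.1311, 0.1413]
eef_rot: [0.001, -0.042, 0.999, -0.0]
wrist_force: [1.3, 3.2, -0.5]
opening: 0.207
grasp_force: 1.8
```

>>> play_rows(xyz=[[0,0,0],[0,0,0],[0,0,0],[0,0,0],[0,0,0],[0,0,0],[0,0,0],[0,0,0],[0,0,0],[0,0,0]], rot=[[0,0,0],[0,0,0],[0,0,0],[0,0,0],[0,0,0],[0,0,0],[0,0,0],[0,0,0],[0,0,0],[0,0,0]], grip=[0.1,0,0,0,0,0,0,0,0,0])

```text
time_s: 12.9
eef_pos: [0.523, -0.1309, 0.1412]
eef_rot: [0.001, -0.042, 0.999, -0.0]
wrist_force: [1.3, 3.2, 5.8]
opening: 0.181
grasp_force: 58.8
```

```bash
cat >> h.py <<'E'
AX=np.array([538.6,-83.6])
def arc(turn0,step,n,o=None,ax=AX,r=None):
    """tool-axis shifts (mm) for n arc rows of `step` rad forward(+, clockwise) from the present TCP"""
    from bench import readout
    o=readout.get_obs();q=o["eef_rot"];Rt=R.from_quat([q[1],q[2],q[3],q[0]])
    p=o["eef_pos"][:2]*1000-ax;rr=np.hypot(*p);a=np.arctan2(p[1],p[0]);print("r",rr,"turn",np.radians(4.8)-a,"F",o["wrist_force"],o["eef_pos"])
    r=r or rr
    out=[]
    for i in range(1,n+1):
        b=a-step*i;w=ax+r*np.array([np.cos(b),np.sin(b)])-o["eef_pos"][:2]*1000
        out.append([round(float(x),1) for x in Rt.inv().apply([w[0],w[1],0])])
    print(out)
E
python3 -c "
from h import *
arc(0,-.15,10,r=50)"
```

```text
r 49.81151444316791 turn 1.9736855739614223 F [1.30795849 3.21732329 5.82026987] [ 0.52297289 -0.13089673  0.14120536]
[[-7.0, -2.6, 0.0], [-14.4, -3.9, 0.0], [-21.9, -4.1, 0.0], [-29.3, -3.2, 0.0], [-36.5, -1.2, 0.1], [-43.4, 1.9, 0.1], [-49.7, 5.9, 0.1], [-55.3, 10.9, 0.1], [-60.1, 16.6, 0.1], [-64.0, 23.0, 0.1]]
```

>>> play_rows(xyz=[[-7.0,-2.6,0.0],[-14.4,-3.9,0.0],[-21.9,-4.1,0.0],[-29.3,-3.2,0.0],[-36.5,-1.2,0],[-43.4,1.9,0],[-49.7,5.9,0],[-55.3,10.9,0],[-60.1,16.6,0],[-64.0,23.0,0]], rot=[[0,0,0],[0,0,0],[0,0,0],[0,0,0],[0,0,0],[0,0,0],[0,0,0],[0,0,0],[0,0,0],[0,0,0]], grip=[0,0,0,0,0,0,0,0,0,0])

```text
time_s: 14.15
eef_pos: [0.5847, -0.104, 0.1414]
eef_rot: [0.0, -0.042, 0.999, -0.001]
wrist_force: [-0.5, -3.0, 6.2]
opening: 0.179
grasp_force: 58.7
```

```bash
python3 -c "
from h import *
arc(0,-.06,10,r=50)"
```

```text
r 50.435875817767545 turn 0.5008842083884539 F [-0.53879521 -2.95267011  6.23553811] [ 0.58471172 -0.1040325   0.14141195]
[[-1.0, 2.9, -0.0], [-2.2, 5.6, -0.0], [-3.2, 8.4, -0.0], [-4.1, 11.3, -0.0], [-4.8, 14.2, -0.0], [-5.3, 17.2, -0.0], [-5.6, 20.2, -0.1], [-5.8, 23.2, -0.1], [-5.7, 26.2, -0.1], [-5.5, 29.2, -0.1]]
```

>>> play_rows(xyz=[[-1.0,2.9,0],[-2.2,5.6,0],[-3.2,8.4,0],[-4.1,11.3,0],[-4.8,14.2,0],[-5.3,17.2,0],[-5.6,20.2,0],[-5.8,23.2,0],[-5.8,24.7,0],[-5.8,24.7,0]], rot=[[0,0,0],[0,0,0],[0,0,0],[0,0,0],[0,0,0],[0,0,0],[0,0,0],[0,0,0],[0,0,0],[0,0,0]], grip=[0,0,0,0,0,0,0,0,0,0])

```text
time_s: 15.4
eef_pos: [0.5885, -0.0775, 0.1408]
eef_rot: [0.001, -0.042, 0.999, -0.0]
wrist_force: [4.7, -1.9, 5.0]
opening: 0.182
grasp_force: 58.5
```

```bash
python3 -c "
from h import *
arc(0,-.03,10,r=50)"
```

```text
r 50.24943010024706 turn -0.03839805585625322 F [ 4.73202728 -1.92488848  5.03046181] [ 0.58847487 -0.07747609  0.14076955]
[[0.3, 1.5, -0.0], [0.5, 3.0, -0.0], [0.6, 4.5, -0.0], [0.8, 6.0, -0.0], [1.1, 7.4, -0.0], [1.4, 8.9, -0.0], [1.7, 10.4, -0.0], [2.1, 11.8, -0.0], [2.6, 13.2, -0.0], [3.0, 14.7, -0.0]]
```

>>> play_rows(xyz=[[0.3,1,0],[0.4,2,0],[0.5,3,0],[0.6,4,0],[0.7,5,0],[0.8,6,0],[0.8,6,0],[0.8,6,0],[0.8,6,0],[0.8,6,0]], rot=[[0,0,0],[0,0,0],[0,0,0],[0,0,0],[0,0,0],[0,0,0],[0,0,0],[0,0,0],[0,0,0],[0,0,0]], grip=[0,0,0,0,0,0,0,0,0,0])

```text
time_s: 16.65
eef_pos: [0.5864, -0.0706, 0.139]
eef_rot: [-0.0, -0.042, 0.999, 0.001]
wrist_force: [7.7, 1.6, -4.0]
opening: 0.18
grasp_force: 58.7
```

```bash
python3 -c "
from h import *
arc(0,-.03,10,r=50)"
```

```text
r 49.53065056040048 turn -0.1827561325856908 F [ 7.69246081  1.5832671  -4.02581954] [ 0.58638173 -0.07055425  0.13897637]
[[-0.2, 1.6, 0.0], [0.2, 3.0, 0.0], [0.6, 4.5, 0.0], [1.0, 5.9, 0.0], [1.4, 7.3, 0.0], [2.0, 8.7, 0.0], [2.5, 10.1, 0.0], [3.1, 11.5, 0.0], [3.7, 12.9, 0.0], [4.4, 14.2, 0.0]]
```

The force dropped by about 9 N, so the screw has come over its notch. Lower it with the gripper.

>>> play_rows(xyz=[[-0.5,0,1],[-1,0,2.5],[-1,0,4],[-1,0,5.5],[-1,0,7],[-1,0,8.5],[-1,0,9.5],[-1,0,10],[-1,0,10],[-1,0,10]], rot=[[0,0,0],[0,0,0],[0,0,0],[0,0,0],[0,0,0],[0,0,0],[0,0,0],[0,0,0],[0,0,0],[0,0,0]], grip=[0,0,0,0,0,0,0,0,0,0])

```text
time_s: 17.9
eef_pos: [0.5879, -0.0709, 0.1314]
eef_rot: [0.0, -0.042, 0.999, 0.0]
wrist_force: [2.7, 2.8, 10.0]
opening: 0.178
grasp_force: 60.3
```

```bash
python3 -c "
from h import *
arc(0,.12,10,r=50)"
```

```text
r 50.89919578615191 turn -0.16849859967061165 F [2.69792843 2.76719627 9.9508775 ] [ 0.58788809 -0.0708952   0.1313867 ]
[[0.2, -6.1, -0.0], [0.3, -12.1, -0.0], [1.1, -18.1, -0.0], [2.6, -23.9, -0.0], [4.8, -29.4, -0.0], [7.6, -34.7, -0.0], [11.1, -39.6, -0.0], [15.1, -44.1, -0.0], [19.6, -48.0, -0.1], [24.5, -51.4, -0.1]]
```

Screw let down (TCP 9.8 mm lower than before the drop). Now wind forward, sinking 1.6 mm per rad.

>>> play_rows(xyz=[[0.2,-6.1,-0.4],[0.3,-12.1,-0.4],[1.1,-18.1,-0.2],[2.6,-23.9,0],[4.8,-29.4,0.2],[7.6,-34.7,0.4],[11.1,-39.6,0.6],[15.1,-44.1,0.8],[19.6,-48.0,1.0],[24.5,-51.4,1.2]], rot=[[0,0,0],[0,0,0],[0,0,0],[0,0,0],[0,0,0],[0,0,0],[0,0,0],[0,0,0],[0,0,0],[0,0,0]], grip=[0,0,0,0,0,0,0,0,0,0])

```text
time_s: 19.15
eef_pos: [0.5674, -0.1246, 0.1297]
eef_rot: [0.0, -0.042, 0.999, 0.0]
wrist_force: [1.9, 1.6, 8.1]
opening: 0.176
grasp_force: 60.1
```

```bash
python3 -c "
from h import *
arc(0,.16,10,r=50)"
```

```text
r 50.0814130866834 turn 1.0412704313084886 F [1.85317992 1.61079692 8.1415543 ] [ 0.56742539 -0.12455418  0.1296976 ]
[[7.2, -3.4, -0.0], [14.9, -5.7, -0.0], [22.8, -6.7, -0.0], [30.8, -6.5, -0.0], [38.7, -4.9, -0.0], [46.2, -2.2, -0.0], [53.1, 1.7, -0.0], [59.4, 6.7, -0.0], [64.8, 12.6, -0.0], [69.2, 19.3, 0.0]]
```

>>> play_rows(xyz=[[7.2,-3.4,0.25],[14.9,-5.7,0.5],[22.8,-6.7,0.75],[30.8,-6.5,1.0],[38.7,-4.9,1.25],[46.2,-2.2,1.5],[53.1,1.7,1.75],[59.4,6.7,2.0],[64.8,12.6,2.25],[69.2,19.3,2.5]], rot=[[0,0,0],[0,0,0],[0,0,0],[0,0,0],[0,0,0],[0,0,0],[0,0,0],[0,0,0],[0,0,0],[0,0,0]], grip=[0,0,0,0,0,0,0,0,0,0])

```text
time_s: 20.4
eef_pos: [0.4969, -0.1111, 0.127]
eef_rot: [0.0, -0.042, 0.999, 0.0]
wrist_force: [4.1, -0.9, 4.8]
opening: 0.177
grasp_force: 59.8
```

```bash
python3 -c "
from h import *
arc(0,.16,10,r=50)"
```

```text
r 49.914945243090266 turn 2.6417132169845847 F [ 4.09693079 -0.9473865   4.82471881] [ 0.49694828 -0.11110702  0.12704794]
[[3.3, 7.3, -0.0], [5.4, 15.0, -0.0], [6.2, 22.9, 0.0], [5.7, 30.9, 0.0], [4.0, 38.7, 0.0], [1.0, 46.1, 0.0], [-3.1, 53.0, 0.0], [-8.3, 59.1, 0.0], [-14.3, 64.3, 0.0], [-21.1, 68.5, 0.0]]
```

>>> play_rows(xyz=[[3.3,7.3,0.25],[5.4,15.0,0.5],[6.2,22.9,0.8],[5.7,30.9,1.1],[4.0,38.7,1.4],[1.0,46.1,1.6],[-3.1,53.0,1.9],[-8.3,59.1,2.2],[-14.3,64.3,2.5],[-21.1,68.5,2.7]], rot=[[0,0,0],[0,0,0],[0,0,0],[0,0,0],[0,0,0],[0,0,0],[0,0,0],[0,0,0],[0,0,0],[0,0,0]], grip=[0,0,0,0,0,0,0,0,0,0])

```text
time_s: 21.65
eef_pos: [0.5112, -0.0411, 0.1246]
eef_rot: [-0.001, -0.042, 0.999, 0.0]
wrist_force: [-2.7, -0.6, 12.6]
opening: 0.182
grasp_force: 60.5
```

```bash
python3 -c "
from h import *
arc(0,.16,10,r=50)"
```

```text
r 50.54943775491578 turn -2.059460791918881 F [-2.74678378 -0.61230834 12.62200393] [ 0.51121813 -0.04110907  0.12463624]
[[-7.6, 2.7, -0.0], [-15.3, 4.6, -0.0], [-23.3, 5.3, -0.1], [-31.3, 4.8, -0.1], [-39.0, 2.9, -0.1], [-46.4, -0.1, -0.1], [-53.2, -4.3, -0.2], [-59.3, -9.5, -0.2], [-64.4, -15.7, -0.2], [-68.5, -22.5, -0.2]]
```

>>> play_rows(xyz=[[-7.6,2.7,0],[-15.3,4.6,0.2],[-23.3,5.3,0.4],[-31.3,4.8,0.7],[-39.0,2.9,1.0],[-46.4,-0.1,1.2],[-53.2,-4.3,1.5],[-59.3,-9.5,1.8],[-64.4,-15.7,2.0],[-68.5,-22.5,2.2]], rot=[[0,0,0],[0,0,0],[0,0,0],[0,0,0],[0,0,0],[0,0,0],[0,0,0],[0,0,0],[0,0,0],[0,0,0]], grip=[0,0,0,0,0,0,0,0,0,0])

```text
time_s: 22.9
eef_pos: [0.5821, -0.0569, 0.1223]
eef_rot: [-0.0, -0.042, 0.999, 0.001]
wrist_force: [0.8, 3.9, 8.2]
opening: 0.181
grasp_force: 60.1
```

```bash
python3 -c "
from h import *
arc(0,.08,10,r=50)"
```

```text
r 51.05964510539354 turn -0.4657191385305004 F [0.80419736 3.91475215 8.20531238] [ 0.58214307 -0.05693376  0.12227852]
[[-0.7, -4.1, -0.0], [-2.1, -7.9, -0.0], [-3.1, -11.7, -0.0], [-3.8, -15.7, -0.0], [-4.3, -19.6, -0.0], [-4.4, -23.6, -0.1], [-4.1, -27.6, -0.1], [-3.6, -31.6, -0.1], [-2.7, -35.5, -0.1], [-1.6, -39.3, -0.1]]
```

>>> play_rows(xyz=[[-0.7,-4.1,0.1],[-2.1,-7.9,0.25],[-3.1,-11.7,0.4],[-3.8,-15.7,0.5],[-4.3,-19.6,0.6],[-4.4,-21.6,0.7],[-4.4,-21.6,0.7],[-4.4,-21.6,0.7],[-4.4,-21.6,0.7],[-4.4,-21.6,0.7]], rot=[[0,0,0],[0,0,0],[0,0,0],[0,0,0],[0,0,0],[0,0,0],[0,0,0],[0,0,0],[0,0,0],[0,0,0]], grip=[0,0,0,0,0,0,0,0,0,0])

```text
time_s: 24.15
eef_pos: [0.5889, -0.0788, 0.1216]
eef_rot: [0.0, -0.042, 0.999, 0.0]
wrist_force: [3.3, 1.6, 7.4]
opening: 0.181
grasp_force: 59.9
```

Run:
```python
from h import *
from bench import vision
arc(0,.01,1,r=50)
ims=[]
for n in("scene","top"):
    c=vision.camera(n);T=cloud(c)
    k=(T[...,2]>.07)&(T[...,2]<.1)&(abs(T[...,0]-.528)<.06)&(abs(T[...,1]-.035)<.02)
    print(n,k.sum(),rect(T[k]) if k.sum()>5 else '',T[k][:,2].max() if k.any() else '')
    ims.append(cv2.resize(c["color"][150:310,240:480] if n=="scene" else c["color"][120:280,240:480],None,fx=1.8,fy=1.8))
cv2.imwrite("pics/end.png",np.vstack(ims)[:,:,::-1])
```

```text
r 50.485648994428935 turn -0.01232083057162843 F [3.2993932  1.58731941 7.37149843] [ 0.58885272 -0.07875596  0.12164752]
[[0.5, -0.5, -0.0]]
scene 371 (array([528.5,  34.1]), array([83.3, 14.4]), 4.6) 0.09411389716848395
top 121 (array([526.9,  35.8]), array([77.4, 10.6]), 4.4) 0.09693511340965433
```

View pics/end.png

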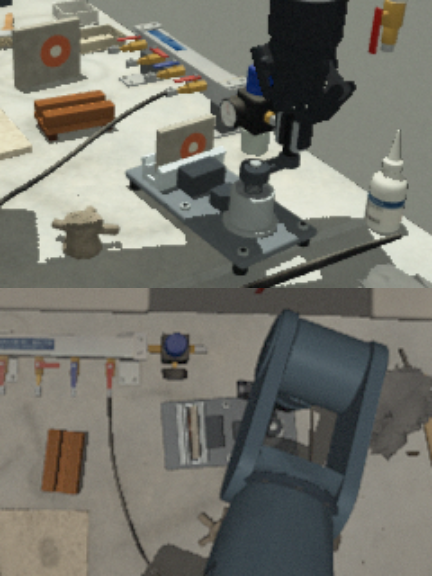

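The slab stands in the slot at about (185,140), the crank is wound down and held, and the bottle and vertebra stand where they were. The crank turn is about 6.27 rad with the lift at about -19.6 mm.

```bash
python3 -c "
from bench import ctrl
print(ctrl.hand_in())"
```

```text
the job is handed in; nothing more can be done
None
```

I handed the job in at about 24 s: the slab stands let go in the clamp slot, and the screw has dropped and been wound forward one turn (about 6.27 rad, about 19.6 mm down), with the crank grip still held; the hand-in returned no verdict.

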